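# Pack up the drill-bit case

### The job

Pack up the open drill-bit case on its low stand: first push the upright bit rack inside it back and down until it lies flat, then swing the lid fully shut over it. Push gently with the fingertips only: pick nothing up, and leave the bolt in the case, the tape measure and the pliers where they are.

Things in the scene. Friction and masses are not known exactly. Their poses are not given: they have to be found in the camera images.
- case: blue moulded drill-bit case, fixed on a low plywood stand (deck 230 x 340 mm) whose top is 38 to 78 mm above the bench; 190 (x) x 300 (y) x 57 mm (z) when shut, walls 3 mm. The lower shell is 36 mm high, with a dark insert of small bits up to 22 mm high. Origin: centre of its underside, on the stand. x points from its front (robot's side) to its back, where the lid is hinged; y along its length; z up
- rack (a joint): angle of the bit rack about its hinge, rad: 0 = lying flat in the case, pointing to the back (+x of the case); about 1.57 = standing upright; it stops at 0 and at 1.75 (leaning a little towards the front). Stiff hinge: it stays where it is left; about 2 N to 3 N at the upper clip rail moves it
- rack_hinge (a point): middle of the rack's hinge line, which runs along the case's y, 26 mm above the case's underside and 30 mm in front of its centre
- rack_rail (a point): middle of the outer face of the rack's upper clip rail, where to push; 55 mm from the hinge along the panel, 15 mm out from it; rail 12 mm wide. The rack is a grey plastic panel 112 mm long (case y, midway along the case), 75 mm from hinge to free edge, 4 mm thick; two clip rails hold nine short drill bits on the face that looks to the front when upright, up when flat
- case_lid (a joint): angle of the lid about its hinge, rad: 0 = shut; about 1.57 = upright; it stops at 1.65 (leaning a little backwards). Stiff hinge: the lid stays where it is left, and about 2 N to 3 N near its free edge moves it. The upright rack is in the way of the closing lid; both hinges' end stops are rigid, so press lightly there
- lid_hinge (a point): middle of the lid's hinge line, which runs along the case's y at its back, 37 mm above the case's underside and 97 mm behind its centre
- lid_edge (a point): middle of the lid's free (front) edge, on its outer face: 193 mm from the hinge line along the lid. When the lid is open this is its top edge, and the outer face looks to the back. The lid is a shallow shell 20 mm deep, 300 mm long; its outer face lies 20 mm outside the hinge line (behind it when the lid is upright, above it when shut)
- bolt: loose steel hexagon-head bolt, 59 x 22 x 20 mm, lying along y in the narrow trough between the insert and the front wall of the case; origin at the centre of its underside; to be left where it is
- tape_measure: loose yellow tape measure, 73 x 73 x 34 mm, on the bench to the left or right of the case; origin at the centre of its underside; to be left alone
- pliers: loose pliers with blue handles, 166 x 57 x 14 mm, on the bench on the other side of the case; origin at the centre of the underside; to be left alone

How it is judged:
By the outcome, as a careful person would: the job done as asked, in the order asked, and still so for the second after the job is handed in, with the robot touching nothing.
It also fails if it takes over 50 s, if anything falls off the work surface, if the arm or the gripper's body presses on something with over 40 N, if the wrist force passes 120 N, or if a joint passes its speed limit or range.

### The arm

A 6-joint arm with a two-finger parallel gripper is mounted at the origin on a cart in front of the work surface, level with it; the furniture and walls round the work are solid. World frame = base frame: x ahead of the robot, y to its left, z up, the work surface at z = 0. Lengths are in mm, angles in degrees, forces in N, time in s.
With the tool pointing down it reaches from about 350 to 850 mm from the base axis. Payload 8.1 kg.
Tool frame: the origin (TCP) lies midway between the tips of the shut fingers; the grasp point (between the pads) lies 19 mm behind it; z points along the fingers, y is the line along which they close (so a half turn about z gives the same grasp; the last joint's range is limited). The gripper opens to 85 mm and grips with 20 to 120 N. Pads are 22 mm wide; open, the fingers measure 114 mm over their backs; the gripper's body (76 mm by 85 mm) begins 54 mm behind the grasp point. The pads swing forward as they close: fully open they stand 13 mm farther back than shut.
Start: joints at [69.591, 7.471, 85.268, -0, 87.261, -4.893], TCP at [160.479, 578.145, 231.292] pointing down, gripper open.
Joint ranges: [-169.43, 169.43], [-51.17, 129.36], [1.28, 143.12], [-76.62, 256.62], [0, 156.53], [-152.29, 152.29]. Speed limits (degrees/s): [136.94, 136.94, 159.86, 180, 180, 180].

### API

Orientations are given as [roll, pitch, yaw] about the fixed x, y, z axes, in that order (R = Rz(yaw) Ry(pitch) Rx(roll)).
In Python, from bench import r gives the robot as it stands. The module is installed in compiled form; this text tells all that it offers.
- The arm moves only by the tool jog_arm, never from a script. Its argument "rows" is a list of rows, each a list of 2 entries, a list of its own where there are three numbers: the shift along the tool's x, y, z in mm, then the turn, a rotation vector about the tool's x, y, z in rad. A call has 1 to 10 rows; each row is the pose to reach, as a shift and turn from the pose commanded when the call began, along the tool's axes at that moment; what a row does not reach only later rows make up. A row lasts 1/10 s, in which the tool goes at most 50 mm and 8.59 degrees, less where a joint would pass 70% of its speed; a pose out of reach is approached as far as the arm can. A call with a gripper value outside its range is refused whole. "grip" is the finger opening in mm, from 0 to 85.4, set as the call begins (left out, the last holds). The fingers move at their own pace and stop on an object; "force" is the grip in N (left out, the last holds). Time passes only in rows, so rows that repeat a pose let the fingers close. It gives the time, the measured TCP pose, the force, the opening and the grip force at its end, in the units of the state.
- r.sense(): the state, without advancing time (a new reading comes with each control period).
- r.snapshot(name): name is "side" or "top" or "wrist"; returns (picture, depth): 480x640x3 uint8, blue, green, red; 480x640 float32, mm along the optical axis (not along the pixel's ray), 0 where there is no reading.
- r.camera_params(name): a dict with "fx", "fy", "cx", "cy" (pixels), "pose" (4x4, takes a point from camera to world coordinates); the wrist camera has in their place "tool_from_camera" (4x4, takes a point from camera to tool coordinates, whose origin is the TCP and whose axes are the flange's). Camera axes: x right, y down, z forward; pixel columns grow to the right and rows downward; lengths in mm; the calibration is good to about 2 mm. The wrist camera is an equidistant fisheye: a pixel r from the principal point sees the ray r / f radians off the axis. A picture is of the moment at which its call begins: read the wrist's pose just before it. camera_params takes no time and is no camera call.
- r.hand_in(): hands the job in; it is judged then, once.
The state is a dict: "time": time; "joint_pos": joint angles; "qd": joint speeds; "joint_efforts": joint torques, N m; "tool_pos": TCP position; "tcp_rot": TCP orientation; "ft_force": force on the tool from outside, world axes, zero at the start; "wrist_torque": the same for the moment, N m; "finger_gap": finger opening in mm; "grip_force": force on a finger pad.
Only numpy, scipy, OpenCV 4.12 (cv2) and the standard library are available. Lean on these libraries where they do the work, as an engineer would, in place of code of your own. Each camera call takes 0.05 s, during which the arm holds its last target. There are 200 camera calls.

## Working session

There is one attempt and no reset: what is moved stays moved. The work goes in short steps, Python scripts to look and compute and a tool call to move; the robot and the scene stay as the last step left them, time stands still between calls to the robot, and variables do not carry over. Pictures are saved under pics/ and viewed, at most 12 in all, crops included, and the job is handed in when it is done.

Besides the shell and the picture viewer there is one more tool, called after "Request:" in YAML: its name, and indented under it one key for each argument. jog_arm: Moves the arm, as the interface text tells. Its arguments: {"type":"object","properties":{"rows":{"type":"array"},"grip":{"type":"number"},"force":{"type":"number"}},"required":["rows"]}

```bash
mkdir -p pics; python3 - <<'E'
from bench import r
import cv2,numpy as np
s=r.sense();print(s['time'],s['tool_pos'],s['tcp_rot'],s['finger_gap'])
for n in('top','side'):
    p,d=r.snapshot(n);cv2.imwrite(f'pics/{n}0.png',p);np.save(f'{n}0.npy',d)
    c=r.camera_params(n);print({k:np.round(v,3) for k,v in c.items()})
E
```

```text
0.0 [160.27612022 577.63610601 230.24343425] [-1.79895947e+02 -9.89215714e-03  1.64482997e+02] 85.42459936687925
{'fx': np.float64(547.274), 'fy': np.float64(547.274), 'cx': np.float64(322.997), 'cy': np.float64(237.692), 'pose': array([[ 1.00000e-03, -9.83000e-01,  1.83000e-01,  2.86887e+02],
       [-1.00000e+00, -2.00000e-03, -8.00000e-03, -1.86968e+02],
       [ 8.00000e-03, -1.83000e-01, -9.83000e-01,  1.24297e+03],
       [ 0.00000e+00,  0.00000e+00,  0.00000e+00,  1.00000e+00]])}
{'fx': np.float64(491.377), 'fy': np.float64(491.377), 'cx': np.float64(318.873), 'cy': np.float64(234.647), 'pose': array([[-1.00000e+00,  1.20000e-02,  1.10000e-02,  5.01622e+02],
       [-3.00000e-03,  5.01000e-01, -8.65000e-01,  9.64074e+02],
       [-1.60000e-02, -8.65000e-01, -5.01000e-01,  7.70922e+02],
       [ 0.00000e+00,  0.00000e+00,  0.00000e+00,  1.00000e+00]])}
```

View pics/top0.png

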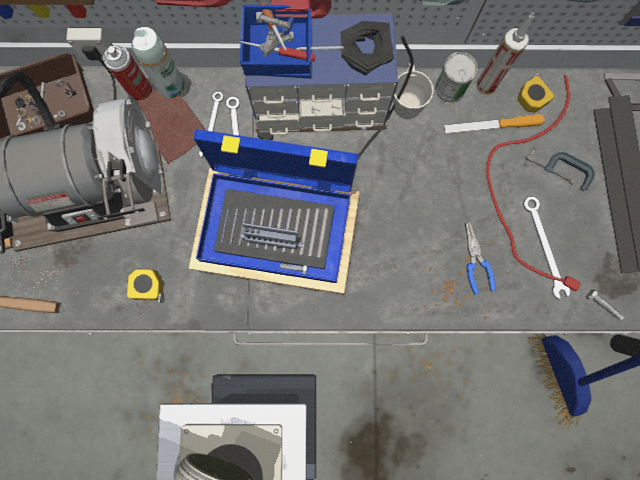

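View pics/side0.png

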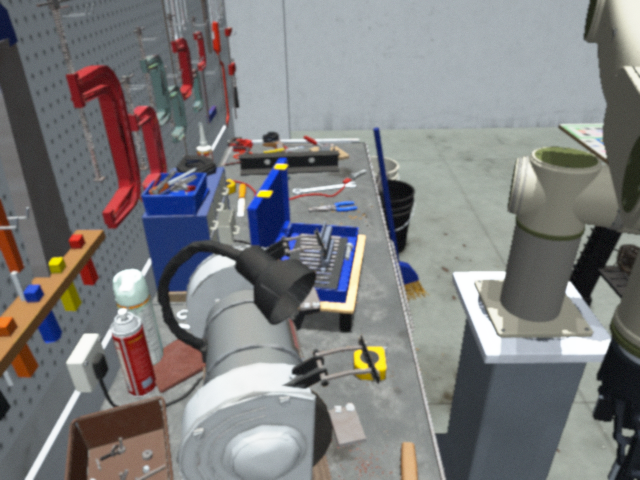

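The top view shows the case at about (275,215), turned a few degrees, with the lid open at its back edge (275,160). The rack stands upright at (272,237) and the bolt lies at (293,268). The tape is at (143,285), well left, and the pliers are at (480,258), well right. I'll enlarge the case.

```bash
cat > h.py <<'E'
from bench import r
import numpy as np,cv2
def pts(n,d,uv):
    c=r.camera_params(n);T=c['pose'];out=[]
    for u,v in uv:
        z=np.median(d[int(v)-1:int(v)+2,int(u)-1:int(u)+2])
        out.append((T@[(u-c['cx'])/c['fx']*z,(v-c['cy'])/c['fy']*z,z,1])[:3])
    return np.round(np.array(out),0)
def cloud(n,d):
    c=r.camera_params(n);v,u=np.mgrid[:480,:640]
    P=np.stack([(u-c['cx'])/c['fx']*d,(v-c['cy'])/c['fy']*d,d,np.ones_like(d)],-1)
    return (P@c['pose'].T)[...,:3]
E
python3 - <<'E'
from h import *
p=cv2.imread('pics/top0.png');c=cv2.resize(p[120:300,180:370],None,fx=4,fy=4,interpolation=2)[:,:760]
c=cv2.resize(c,None,fx=.83,fy=.83);cv2.imwrite('pics/c1.png',c)
P=cloud('top',np.load('top0.npy'))
# heights grid along a column of pixels through case
for u in (215,240,272,300,330):
    print(u,[tuple(np.round(P[v,u]).astype(int)) for v in range(128,290,6)])
E
```

```text
215 [(np.int64(786), np.int64(63), np.int64(-4)), (np.int64(652), np.int64(1), np.int64(303)), (np.int64(641), np.int64(1), np.int64(302)), (np.int64(657), np.int64(15), np.int64(227)), (np.int64(657), np.int64(22), np.int64(191)), (np.int64(658), np.int64(29), np.int64(150)), (np.int64(658), np.int64(36), np.int64(112)), (np.int64(644), np.int64(36), np.int64(114)), (np.int64(636), np.int64(39), np.int64(93)), (np.int64(627), np.int64(42), np.int64(78)), (np.int64(613), np.int64(41), np.int64(80)), (np.int64(600), np.int64(41), np.int64(77)), (np.int64(587), np.int64(40), np.int64(77)), (np.int64(573), np.int64(40), np.int64(78)), (np.int64(561), np.int64(40), np.int64(74)), (np.int64(547), np.int64(39), np.int64(74)), (np.int64(533), np.int64(39), np.int64(75)), (np.int64(520), np.int64(38), np.int64(78)), (np.int64(508), np.int64(39), np.int64(70)), (np.int64(491), np.int64(35), np.int64(88)), (np.int64(478), np.int64(34), np.int64(88)), (np.int64(467), np.int64(36), np.int64(77)), (np.int64(455), np.int64(37), np.int64(71)), (np.int64(441), np.int64(35), np.int64(76)), (np.int64(
[... 4494 characters left out ...]
int64(588), np.int64(-212), np.int64(77)), (np.int64(571), np.int64(-211), np.int64(90)), (np.int64(558), np.int64(-211), np.int64(88)), (np.int64(545), np.int64(-211), np.int64(88)), (np.int64(531), np.int64(-211), np.int64(90)), (np.int64(521), np.int64(-212), np.int64(75)), (np.int64(508), np.int64(-212), np.int64(72)), (np.int64(494), np.int64(-212), np.int64(76)), (np.int64(481), np.int64(-212), np.int64(76)), (np.int64(467), np.int64(-211), np.int64(80)), (np.int64(454), np.int64(-211), np.int64(78)), (np.int64(441), np.int64(-211), np.int64(79)), (np.int64(429), np.int64(-212), np.int64(75)), (np.int64(416), np.int64(-212), np.int64(75)), (np.int64(404), np.int64(-212), np.int64(69))]
```

View pics/c1.png

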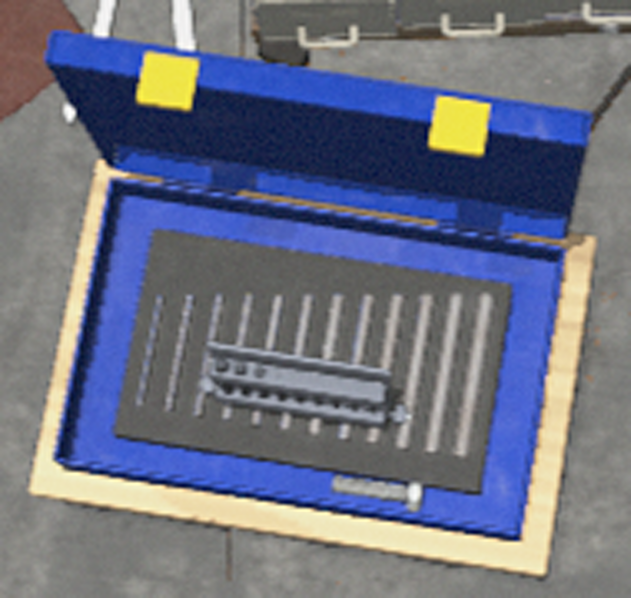

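The crop shows the rim corners at about (57,463), (520,538), (563,250) and (107,178). The rack's top edge runs from (208,345) to (390,373), and the bolt is at (375,490).

```bash
python3 - <<'E'
from h import *
c=r.camera_params('top');T=c['pose']
def plane(uv,z):
    o=[]
    for a,b in uv:
        u=180+a/3.32;v=120+b/3.32
        d=T[:3,:3]@[(u-c['cx'])/c['fx'],(v-c['cy'])/c['fy'],1]
        o.append(T[:3,3]+d*(z-T[2,3])/d[2])
    return np.array(o)
P=cloud('top',np.load('top0.npy'))
q=plane([(57,463),(520,538),(563,250),(107,178)],109);print(q.round(0),q.mean(0).round(1))
for e in((q[0]-q[1]),(q[3]-q[2])):print('yaw',np.degrees(np.arctan2(-e[0],e[1])),np.hypot(*e[:2]))
# deck height from wood border
print('deck',np.median(P[268:284,204:330][..., 2][(P[268:284,204:330][...,2]>40)&(P[268:284,204:330][...,2]<85)]))
yaw=np.radians(-9.1);C=q.mean(0)[:2];X=np.array([np.cos(yaw),np.sin(yaw)]);Y=np.array([-X[1],X[0]])
L=np.stack([(P[...,:2]-C)@X,(P[...,:2]-C)@Y,P[...,2]],-1)
m=(abs(L[...,1])<60)&(abs(L[...,0]+30)<40)&(L[...,2]>110);A=L[m]
for z in range(110,185,8):
    k=A[(A[:,2]>=z)&(A[:,2]<z+8)]
    if len(k):print('rack',z,len(k),k.min(0).round(),k.max(0).round(),np.median(k,0).round())
m=(abs(L[...,1])<155)&(L[...,0]>80)&(L[...,0]<150)&(L[...,2]>120);A=L[m]
for z in range(120,320,30):
    k=A[(A[:,2]>=z)&(A[:,2]<z+30)]
    if len(k):print('lid',z,len(k),np.percentile(k,[2,50,98],axis=0).round().tolist())
m=(abs(L[...,1])<150)&(L[...,0]>150)&(L[...,0]<400);A=L[m]
for x in range(150,400,25):
    k=A[(A[:,0]>=x)&(A[:,0]<x+25)]
    print('back',x,k[:,2].max().round() if len(k) else None)
E
```

```text
[[ 451.   67.  109.]
 [ 404. -225.  109.]
 [ 590. -253.  109.]
 [ 637.   42.  109.]] [520.3 -92.2 109. ]
yaw -9.122802750384965 294.823936922584
yaw -9.0865388998489 298.8832372337709
deck 72.83595686681565
rack 110 46 [-39. -52. 111.] [-25.  54. 118.] [-38.   7. 116.]
rack 118 205 [-39. -52. 118.] [-23.  56. 126.] [-34.  -4. 122.]
rack 126 43 [-38. -52. 126.] [-22.  51. 134.] [-32.   3. 129.]
rack 134 20 [-33. -52. 134.] [-21.  50. 142.] [-31.  26. 136.]
rack 142 5 [-32. -53. 146.] [-20.  55. 149.] [-32.  -9. 149.]
rack 150 150 [-33. -53. 150.] [-17.  56. 158.] [-27.  -7. 156.]
rack 158 319 [-32. -53. 158.] [-15.  58. 166.] [-24.   4. 161.]
rack 166 147 [-29. -53. 166.] [-12.  57. 174.] [-15.   6. 170.]
rack 174 15 [-17. -40. 174.] [-13.  52. 176.] [-15.  14. 175.]
lid 120 624 [[101.0, -141.0, 121.0], [117.0, 9.0, 135.0], [118.0, 150.0, 150.0]]
lid 150 680 [[103.0, -142.0, 151.0], [117.0, 6.0, 165.0], [119.0, 150.0, 179.0]]
lid 180 702 [[103.0, -141.0, 180.0], [118.0, 9.0, 194.0], [119.0, 150.0, 209.0]]
lid 210 625 [[102.0, -143.0, 211.0], [118.0, 9.0, 225.0], [119.0, 150.0, 239.0]]
lid 240 263 [[102.0, -145.0, 240.0], [118.0, 18.0, 246.0], [119.0, 151.0, 264.0]]
lid 270 226 [[101.0, -147.0, 272.0], [112.0, 7.0, 299.0], [121.0, 151.0, 300.0]]
lid 300 1803 [[87.0, -139.0, 300.0], [108.0, 1.0, 303.0], [120.0, 144.0, 309.0]]
back 150 None
back 175 None
back 200 125.0
back 225 247.0
back 250 329.0
back 275 330.0
back 300 322.0
back 325 325.0
back 350 330.0
back 375 336.0
```

Request:
jog_arm:
  rows:
    - [[-90,-110,0],[0,0,-0.03]]
    - [[-180,-220,0],[0,0,-0.06]]
    - [[-270,-330,0],[0,0,-0.09]]
    - [[-456,-552,0],[0,0,-0.112]]
    - [[-456,-552,0],[0,0,-0.112]]
    - [[-456,-552,0],[0,0,-0.112]]
    - [[-456,-552,0],[0,0,-0.112]]
    - [[-456,-552,0],[0,0,-0.112]]
    - [[-456,-552,0],[0,0,-0.112]]
    - [[-456,-552,0],[0,0,-0.112]]
  grip: 0

```text
time: 1.1
tool_pos: [364.1, 119.5, 231.2]
tcp_rot: [180.0, 0.0, 170.9]
ft_force: [1.8, 0.3, -1.0]
finger_gap: 0.1
grip_force: 0.0
```

Request:
jog_arm:
  rows:
    - [[-118,-179,0],[0,0,0]]
    - [[-118,-179,0],[0,0,0]]
    - [[-118,-179,0],[0,0,0]]
    - [[-118,-179,0],[0,0,0]]
    - [[-118,-179,0],[0,0,0]]
    - [[-118,-179,0],[0,0,0]]
    - [[-118,-179,0],[0,0,0]]

```text
time: 1.8
tool_pos: [451.6, -73.4, 230.8]
tcp_rot: [180.0, -0.1, 170.9]
ft_force: [0.4, -0.0, 0.2]
finger_gap: 0.1
grip_force: 0.0
```

```bash
python3 - <<'E'
from h import *
s=r.sense();print(s['time'],s['tool_pos'],s['tcp_rot'],s['ft_force'])
p,d=r.snapshot('top');cv2.imwrite('pics/t2.png',cv2.resize(p[100:300,160:400],None,fx=3,fy=3))
p,d=r.snapshot('wrist');cv2.imwrite('pics/w2.png',p)
E
```

```text
1.8 [451.64840129 -73.39600728 230.8037672 ] [ 1.79960308e+02 -8.38418514e-02  1.70868793e+02] [ 0.363741   -0.00060071  0.16459071]
```

View pics/t2.png

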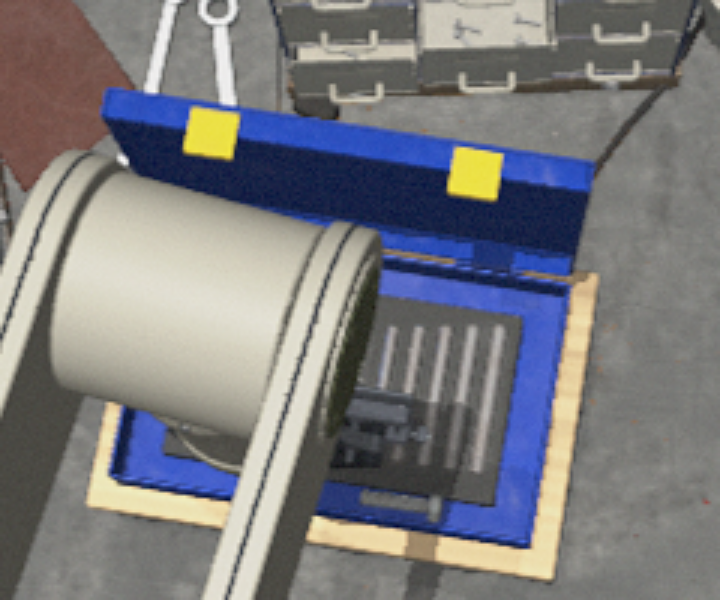

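View pics/w2.png

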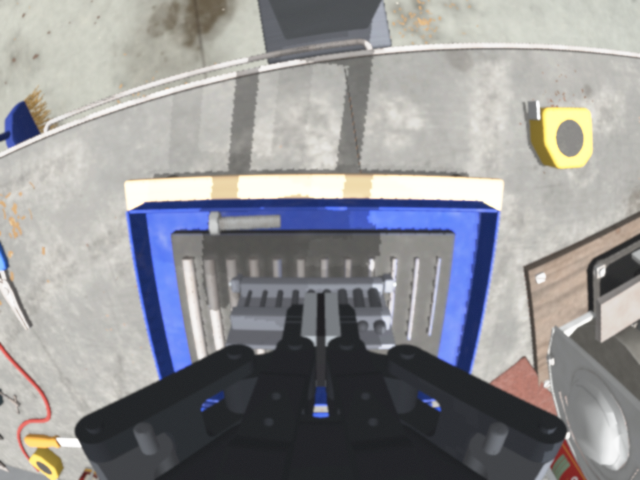

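The wrist view shows the rack square to the tool at (315,310), and the bolt at (245,222) clear of the path. Next I'll tilt the hand back, away from the lid, and lower it in front of the rail.

Request:
jog_arm:
  rows:
    - [[4,0,0],[0,-0.13,0]]
    - [[4,0,15],[0,-0.26,0]]
    - [[4,0,35],[0,-0.4,0]]
    - [[2,0,55],[0,-0.52,0]]
    - [[-4,0,75],[0,-0.52,0]]
    - [[-10,0,82],[0,-0.52,0]]
    - [[-10,0,82],[0,-0.52,0]]

```text
time: 2.6
tool_pos: [461.2, -73.9, 147.6]
tcp_rot: [180.0, 29.7, 171.0]
ft_force: [0.7, 1.0, 0.0]
finger_gap: -0.0
grip_force: 0.0
```

Request:
jog_arm:
  rows:
    - [[-7,0,4],[0,0,0]]
    - [[-13,0,7],[0,0,0]]
    - [[-18,0,9],[0,0,0]]
    - [[-23,0,12],[0,0,0]]
    - [[-28,0,15],[0,0,0]]
    - [[-32,0,17],[0,0,0]]
    - [[-36,0,21],[0,0,0]]
    - [[-40,0,25],[0,0,0]]
    - [[-44,0,28],[0,0,0]]
    - [[-44,0,28],[0,0,0]]

```text
time: 3.6
tool_pos: [513.5, -83.9, 146.1]
tcp_rot: [-180.0, 29.7, 170.9]
ft_force: [-0.4, -0.1, -0.6]
finger_gap: 0.2
grip_force: 0.0
```

```bash
python3 - <<'E'
from h import *
p,d=r.snapshot('side');cv2.imwrite('pics/s3.png',cv2.resize(p[140:340,220:400],None,fx=3,fy=3))
E
```

```text
(no output)
```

View pics/s3.png

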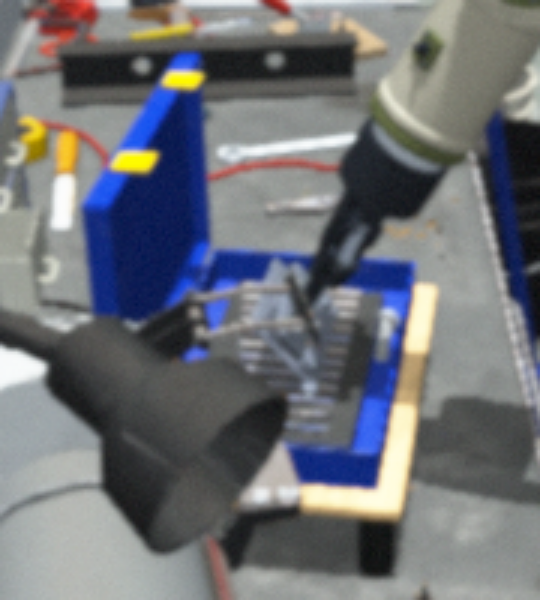

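The side view shows the rack leaning back about 45° at (290,310) with the fingertips on its rail, and the lid untouched. Continuing the push.

Request:
jog_arm:
  rows:
    - [[-4,0,4],[0,0,0]]
    - [[-8,0,8],[0,0,0]]
    - [[-11,0,11],[0,0,0]]
    - [[-14,0,15],[0,0,0]]
    - [[-17,0,20],[0,0,0]]
    - [[-18,0,25],[0,0,0]]
    - [[-19,0,29],[0,0,0]]
    - [[-21,0,34],[0,0,0]]
    - [[-22,0,38],[0,0,0]]
    - [[-22,0,38],[0,0,0]]

```text
time: 4.65
tool_pos: [551.1, -89.8, 124.2]
tcp_rot: [180.0, 29.8, 170.9]
ft_force: [-0.3, 0.4, 0.1]
finger_gap: -0.2
grip_force: 0.0
```

Request:
jog_arm:
  rows:
    - [[0.5,0,1],[0,0,0]]
    - [[1,0,2],[0,0,0]]
    - [[1.5,0,2.6],[0,0,0]]
    - [[2,0,3.5],[0,0,0]]
    - [[2.5,0,4.3],[0,0,0]]
    - [[2.5,0,4.3],[0,0,0]]

```text
time: 5.25
tool_pos: [550.7, -89.8, 119.6]
tcp_rot: [-180.0, 29.8, 170.9]
ft_force: [0.7, -0.3, 2.3]
finger_gap: 0.4
grip_force: 0.7
```

```bash
python3 - <<'E'
from h import *
p,d=r.snapshot('wrist');cv2.imwrite('pics/w4.png',p)
print(r.sense()['ft_force'])
E
```

```text
[ 0.43461284 -0.04146872  1.5622648 ]
```

View pics/w4.png

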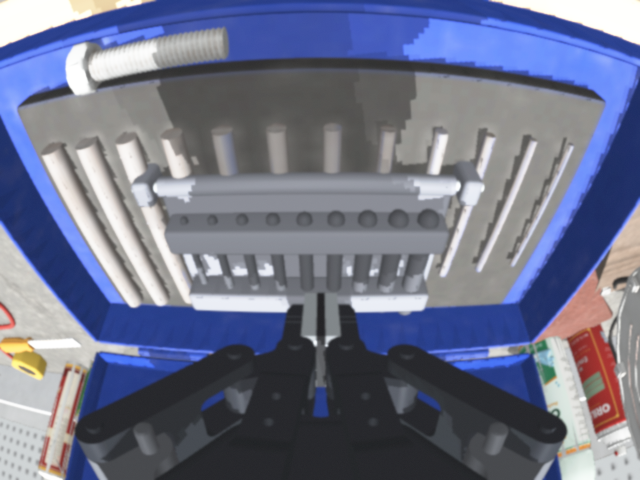

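The wrist view shows the rack nearly flat, with its upper rail at (310,300) under the fingertips and the bolt undisturbed. I'll press on in small steps.

Request:
jog_arm:
  rows:
    - [[0.5,0,0.9],[0,0,0]]
    - [[1,0,1.7],[0,0,0]]
    - [[1.5,0,2.6],[0,0,0]]
    - [[1.5,0,2.6],[0,0,0]]

```text
time: 5.7
tool_pos: [551.0, -89.8, 116.9]
tcp_rot: [-180.0, 29.8, 170.9]
ft_force: [-1.3, -0.0, 4.1]
finger_gap: 0.4
grip_force: 1.4
```

Request:
jog_arm:
  rows:
    - [[0.5,0,0.9],[0,0,0]]
    - [[1,0,1.7],[0,0,0]]
    - [[1,0,1.7],[0,0,0]]

```text
time: 6.0
tool_pos: [551.5, -89.9, 116.2]
tcp_rot: [-180.0, 29.9, 170.9]
ft_force: [-9.8, 2.8, 14.0]
finger_gap: -0.2
grip_force: 8.8
```

Request:
jog_arm:
  rows:
    - [[0,0,-10],[0,0,0]]
    - [[0,0,-40],[0,0,0]]
    - [[0,0,-80],[0,0,0]]
    - [[0,0,-120],[0,0,0]]
    - [[0,0,-120],[0,0,0]]

```text
time: 6.5
tool_pos: [493.1, -80.9, 225.8]
tcp_rot: [-179.9, 30.3, 171.0]
ft_force: [0.5, -1.0, 1.3]
finger_gap: -0.1
grip_force: 0.0
```

```bash
python3 - <<'E'
from h import *
s=r.sense();print(s['tool_pos'],s['tcp_rot'],s['joint_pos'])
p,d=r.snapshot('top');cv2.imwrite('pics/t5.png',p)
P=cloud('top',d);yaw=np.radians(-9.1);C=np.array([520.3,-92.2]);X=np.array([np.cos(yaw),np.sin(yaw)]);Y=np.array([-X[1],X[0]])
L=np.stack([(P[...,:2]-C)@X,(P[...,:2]-C)@Y,P[...,2]],-1)
for y in(-50,-30,-10,20,50):
  print(y,[int(np.median(k)) if len(k:=L[(abs(L[...,1]-y)<5)&(abs(L[...,0]-x)<3)][:,2]) else None for x in range(-40,66,6)])
E
```

```text
[493.14580763 -80.88341432 225.76108919] [-179.89605536   30.32016895  170.95188865] [ -18.68696257  -41.10216796  130.47807907    5.44138423   60.75298689
 -101.00376807]
-50 [91, 92, 98, 100, 101, 109, 97, 99, 98, 98, 99, 102, 109, 100, 97, 96, 90, 89]
-30 [None, None, 102, 100, 107, 114, 112, 101, 99, 103, 105, 112, 113, 98, 101, 96, 88, 90]
-10 [245, 239, 240, None, 110, 112, 112, 104, 106, 107, 107, 112, 113, 98, 100, 91, 90, 90]
20 [269, 246, 237, None, None, None, 108, 105, 105, 102, 105, 113, 112, 99, 100, 90, 88, 91]
50 [None, None, None, None, 111, 112, 112, 108, 106, 110, 109, 112, 112, 108, 99, 89, 90, 89]
```

View pics/t5.png

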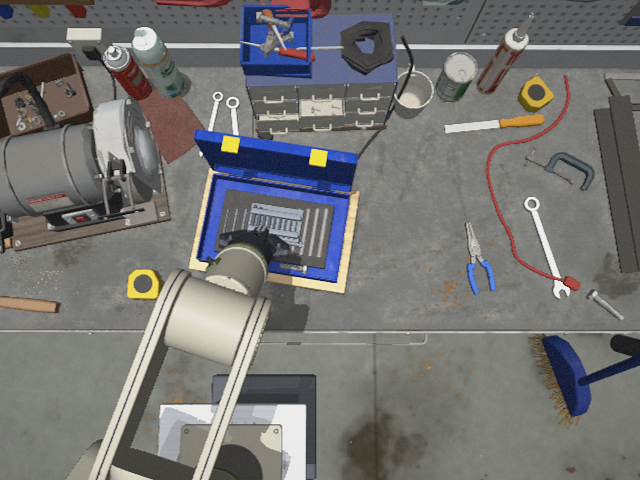

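The top view shows the rack flat at (275,222), with both rails at 112–113 mm, and the bolt still at (293,268). Now I'll go up and over the lid.

Request:
jog_arm:
  rows:
    - [[-20,0,-35],[0,0,0]]
    - [[-40,0,-70],[0,0.12,0]]
    - [[-60,0,-105],[0,0.25,0]]
    - [[-75,0,-128],[0,0.38,0]]
    - [[-75,0,-128],[0,0.525,0]]
    - [[-75,0,-128],[0,0.525,0]]
    - [[-75,0,-128],[0,0.525,0]]

```text
time: 7.25
tool_pos: [493.9, -80.6, 363.5]
tcp_rot: [180.0, -0.6, 170.9]
ft_force: [-0.4, 0.0, 0.2]
finger_gap: 0.3
grip_force: 0.0
```

Request:
jog_arm:
  rows:
    - [[-45,0,0],[0,0,0]]
    - [[-90,0,0],[0,0,0]]
    - [[-135,0,0],[0,0,0]]
    - [[-183,0,0],[0,0,0]]
    - [[-183,0,0],[0,0,0]]
    - [[-183,0,25],[0,0,0]]
    - [[-183,0,50],[0,0,0]]
    - [[-183,0,80],[0,0,0]]
    - [[-183,0,80],[0,0,0]]

```text
time: 8.15
tool_pos: [670.7, -108.8, 282.7]
tcp_rot: [180.0, -0.6, 170.9]
ft_force: [-0.3, -0.1, -0.7]
finger_gap: 0.2
grip_force: 0.0
```

```bash
python3 - <<'E'
from h import *
print(r.sense()['tool_pos'])
p,d=r.snapshot('side');cv2.imwrite('pics/s6.png',cv2.resize(p[60:340,120:440],None,fx=2,fy=2))
E
```

```text
[ 670.68146614 -108.80390272  282.67154412]
```

View pics/s6.png

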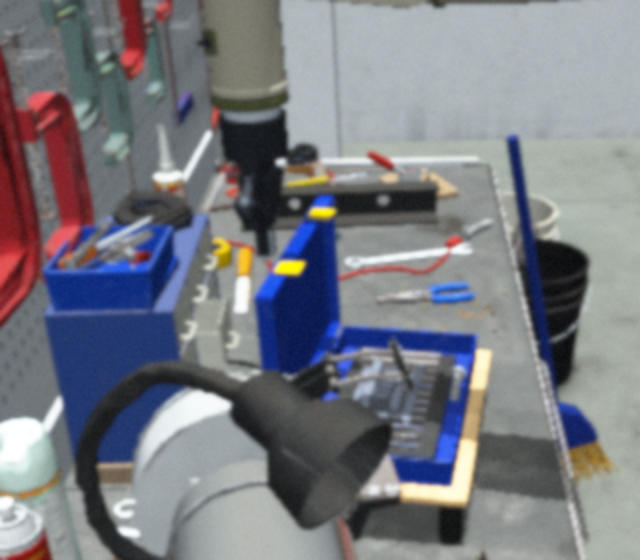

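The side view shows the fingertips behind the lid at (262,240), about level with its top and clear of the cabinet. Now I'll pull the lid forward along its arc.

Request:
jog_arm:
  rows:
    - [[8,0,1],[0,0,0]]
    - [[16,0,2],[0,0,0]]
    - [[22,0,3],[0,0,0]]
    - [[28,0,3],[0,0,0]]
    - [[34,0,3],[0,0,0]]
    - [[41,0,3],[0,0,0]]
    - [[48,0,3],[0,0,0]]
    - [[55,0,3],[0,0,0]]
    - [[61,0,3],[0,0,0]]
    - [[66,0,3],[0,0,0]]

```text
time: 9.2
tool_pos: [607.9, -98.9, 283.2]
tcp_rot: [180.0, -0.3, 170.9]
ft_force: [1.8, -0.0, -1.1]
finger_gap: 0.0
grip_force: 0.8
```

Request:
jog_arm:
  rows:
    - [[9,0,2],[0,0,0]]
    - [[18,0,4],[0,0,0]]
    - [[27,0,7],[0,0,0]]
    - [[35,0,10],[0,0,0]]
    - [[43,0,13],[0,0,0]]
    - [[51,0,17],[0,0,0]]
    - [[59,0,21],[0,0,0]]
    - [[67,0,26],[0,0,0]]
    - [[74,0,30],[0,0,0]]
    - [[81,0,35],[0,0,0]]

```text
time: 10.2
tool_pos: [527.9, -86.1, 248.6]
tcp_rot: [-180.0, -0.3, 170.9]
ft_force: [1.7, 1.4, 0.5]
finger_gap: -0.3
grip_force: 0.5
```

```bash
python3 - <<'E'
from h import *
print(r.sense()['tool_pos'])
p,d=r.snapshot('side');cv2.imwrite('pics/s7.png',cv2.resize(p[60:340,120:440],None,fx=2,fy=2))
E
```

```text
[527.88432642 -86.12381652 248.64157764]
```

View pics/s7.png

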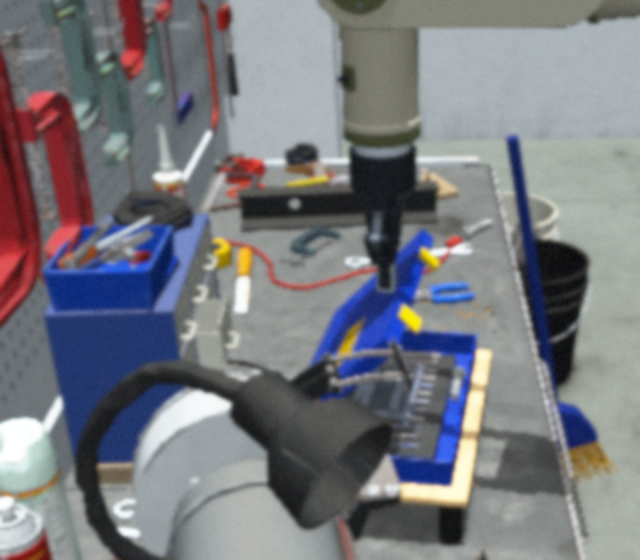

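The side view shows the lid at about 45°, with the tips on its outer face at (385,285). Continuing down.

Request:
jog_arm:
  rows:
    - [[9,0,8],[0,0,0]]
    - [[17,0,16],[0,0,0]]
    - [[24,0,24],[0,0,0]]
    - [[31,0,32],[0,0,0]]
    - [[37,0,42],[0,0,0]]
    - [[43,0,52],[0,0,0]]
    - [[49,0,62],[0,0,0]]
    - [[53,0,71],[0,0,0]]
    - [[56,0,80],[0,0,0]]
    - [[59,0,89],[0,0,0]]

```text
time: 11.25
tool_pos: [469.5, -76.8, 159.7]
tcp_rot: [180.0, -0.3, 170.9]
ft_force: [0.8, -0.3, 0.9]
finger_gap: 0.0
grip_force: 0.4
```

Request:
jog_arm:
  rows:
    - [[2,0,6],[0,0,0]]
    - [[3,0,12],[0,0,0]]
    - [[4,0,16],[0,0,0]]
    - [[5,0,20],[0,0,0]]
    - [[5,0,22],[0,0,0]]
    - [[5,0,22],[0,0,0]]

```text
time: 11.85
tool_pos: [464.6, -76.0, 138.2]
tcp_rot: [180.0, -0.3, 170.9]
ft_force: [0.3, -0.2, -0.4]
finger_gap: -0.0
grip_force: 0.0
```

Request:
jog_arm:
  rows:
    - [[0,0,2],[0,0,0]]
    - [[0,0,4],[0,0,0]]
    - [[0,0,6],[0,0,0]]
    - [[0,0,7],[0,0,0]]
    - [[0,0,7],[0,0,0]]

```text
time: 12.35
tool_pos: [464.6, -76.0, 131.3]
tcp_rot: [180.0, -0.3, 170.9]
ft_force: [-0.1, -0.7, 0.6]
finger_gap: -0.1
grip_force: 0.0
```

Request:
jog_arm:
  rows:
    - [[0,0,1],[0,0,0]]
    - [[0,0,2],[0,0,0]]
    - [[0,0,2.5],[0,0,0]]
    - [[0,0,2.5],[0,0,0]]

```text
time: 12.75
tool_pos: [464.8, -76.0, 129.7]
tcp_rot: [-180.0, -0.3, 170.9]
ft_force: [-3.7, 1.0, 7.6]
finger_gap: 0.1
grip_force: 3.5
```

Request:
jog_arm:
  rows:
    - [[0,0,0.6],[0,0,0]]
    - [[0,0,1],[0,0,0]]
    - [[0,0,1],[0,0,0]]

```text
time: 13.05
tool_pos: [464.8, -76.0, 129.6]
tcp_rot: [-180.0, -0.3, 170.9]
ft_force: [-7.7, 0.7, 14.8]
finger_gap: 0.1
grip_force: 7.4
```

Request:
jog_arm:
  rows:
    - [[0,0,-10],[0,0,0]]
    - [[0,0,-50],[0,0,0]]
    - [[30,0,-90],[0,0,0]]
    - [[75,0,-100],[0,0,0]]
    - [[110,0,-100],[0,0,0]]
    - [[110,0,-100],[0,0,0]]

```text
time: 13.65
tool_pos: [354.5, -58.3, 229.6]
tcp_rot: [-180.0, -0.1, 170.9]
ft_force: [0.6, -0.4, 0.6]
finger_gap: -0.1
grip_force: 0.0
```

```bash
python3 - <<'E'
from h import *
print(r.sense()['tool_pos'],r.sense()['time'])
p,d=r.snapshot('top');cv2.imwrite('pics/t8.png',p)
P=cloud('top',d);yaw=np.radians(-9.1);C=np.array([520.3,-92.2]);X=np.array([np.cos(yaw),np.sin(yaw)]);Y=np.array([-X[1],X[0]])
L=np.stack([(P[...,:2]-C)@X,(P[...,:2]-C)@Y,P[...,2]],-1)
for y in(-120,-60,0,60,120):
  print(y,[int(np.median(k)) if len(k:=L[(abs(L[...,1]-y)<6)&(abs(L[...,0]-x)<5)][:,2]) else None for x in range(-90,111,20)])
E
```

```text
[354.49760351 -58.27341922 229.555937  ] 13.65
-120 [124, 128, 128, 128, 128, 128, 128, 128, 128, 128, 73]
-60 [125, 128, 128, 128, 129, 128, 128, 128, 129, 127, 73]
0 [None, 129, 128, 128, 128, 129, 128, 128, 128, 128, 73]
60 [None, None, 128, 128, 129, 129, 128, 129, 128, 128, 71]
120 [None, None, 128, 128, 127, 129, 128, 128, 128, 128, 71]
```

View pics/t8.png

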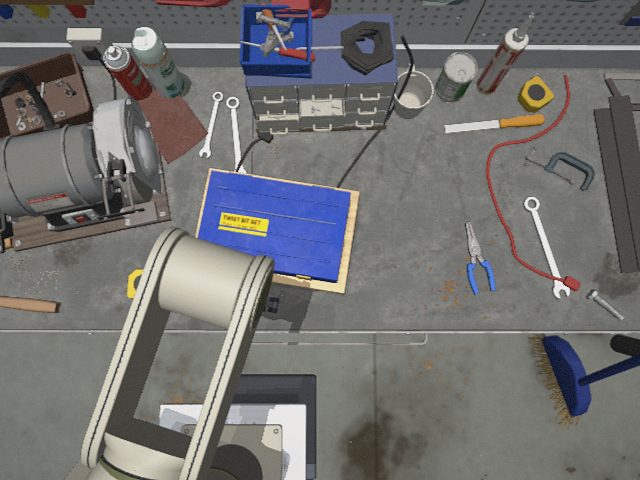

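The top view shows the case shut at (278,225), with the lid level at 128 mm all over. The pliers are unmoved at (480,258), and the arm is clear.

```bash
python3 -c "
from bench import r
print(r.hand_in())"
```

```text
the job is handed in; nothing more can be done
None
```

The drill-bit case is packed and handed in at about 14 s: the rack went flat first, then the lid swung fully shut, and I never touched the bolt, tape measure or pliers.

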